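Sort the damper fittings back into their trays

TASK

Tidy up after the damper test: put the two tubular spacer bushes in the round dish, standing on end side by side, the two link arms in the long narrow tray, lying flat and lengthwise, and the clevis fork in the square tray, standing on its base with its prongs up. Set each piece down on the tray's floor inside the rim rather than dropping it in, and leave the rubber bump stop and the flat lock ring where they are.

Things in the scene. Friction and masses are not known exactly. Their poses are not given: they have to be found in the camera images.
- bush_1: plain steel spacer bush: a short upright tube, outside diameter 36, hole 18, height 30. It stands on end on the table. Origin: centre of its underside; z up along its axis. Mass 0.12 to 0.21 kg. All lengths in mm.
- bush_2: second steel spacer bush, identical to bush_1.
- link_1: steel link arm: a short flat bar with round ends and a bushed eye (dark disc, brass rim) at each end, lying flat: 70 long, 24 wide, 22 high, straight parallel sides. Origin: centre of its underside; x along the bar, y across it. Mass 0.13 to 0.22 kg.
- link_2: second steel link arm, identical to link_1.
- clevis: steel clevis (fork end) standing on its base with its two prongs up: 40 along x, 30 along y, 44 high. Base block 14 high; above it two prongs, each 12 thick (along x) and 30 wide (along y), with a 16 slot between them. Best gripped along x, across the outsides of the two prongs. Origin: centre of its underside. Mass 0.15 to 0.26 kg.
- round_dish: round grey plastic dish, for the bushes, fixed to the table: outside diameter 136, inside diameter 128, floor 4 thick, rim 12 above the table. Origin: centre of its underside, on the table.
- long_tray: long narrow grey plastic tray, for the link arms, fixed to the table: outside 192 along its x and 60 along its y, walls 4 thick, so inside 184 by 52; floor 4 thick, rim 12 above the table. The two bars fit in it end to end, lengthwise. Origin: centre of its underside, on the table; x along the tray.
- square_tray: square grey plastic tray, for the clevis, fixed to the table: outside 80 by 80, walls 4 thick, so inside 72 by 72; floor 4 thick, rim 12 above the table. Origin: centre of its underside, on the table; x and y along its sides.
- bump_stop: bystander, to be left alone: black rubber bump stop, a ribbed cone 42 in diameter at the foot, 45 high, standing on the table. Origin: centre of its underside.
- lock_ring: bystander, to be left alone: flat aluminium lock ring, outside diameter 66, hole 48, 9 high, lying on the table. Origin: centre of its underside.
Not all that is in view belongs to the job. What is shaped like the clevis but green is not meant. Leave any red look-alike of the bush_1 alone.

How it is judged:
By the outcome, as a careful person would: the job done as asked, in the order asked, and still so for the second after the job is handed in, with the robot touching nothing.
It also fails if it takes over 125 s, if anything falls off the work surface, if the arm or the gripper's body presses on something with over 40 N, if the wrist force passes 120 N, or if a joint passes its speed limit or range.

ROBOT

A 6-joint arm with a two-finger parallel gripper is mounted at the origin on the work surface. World frame = base frame: x ahead of the robot, y to its left, z up, the work surface at z = 0. Lengths are in mm, angles in rad, forces in N, time in s.
With the tool pointing down it reaches from about 325 to 875 mm from the base axis. Payload 4.4 kg.
Tool frame: the origin (TCP) lies on the centre line of the jaws, within the pads' length; the fingertips stand ahead of it and the grasp point (between the pads) lies 6 mm ahead of it (ctrl.tcp_to_tips is the z of the fingertips in the tool frame, in mm); z points along the fingers, y is the line along which they close (so a half turn about z gives the same grasp; the last joint's range is limited). The gripper opens to 85 mm and grips with 20 to 120 N. Pads are 22 mm wide; open, the fingers measure 114 mm over their backs; the gripper's body (76 mm by 85 mm) begins 54 mm behind the grasp point. The pads swing forward as they close: fully open they stand 13 mm farther back than shut.
Start: joints at [-1.393, 0.207, 1.542, -0, 1.393, -0.15], TCP at [185.115, -544.389, 256.282] pointing down, gripper open.
Joint ranges: [-2.73, 2.73], [-0.86, 2.22], [0.23, 2.46], [-1.11, 4.25], [0.08, 2.63], [-2.82, 2.82]. Speed limits (rad/s): [2.79, 2.79, 3.14, 3.14, 3.14, 3.14].

INTERFACE

Orientations are given as a 3x3 rotation matrix whose columns are the frame's x, y, z axes.
In Python, from plant import ctrl, sensors, optics gives the robot as it stands. Calls block until the motion is done:
- ctrl.move_ptp(position, orientation): joint-space move of the TCP to a pose.
- ctrl.move_l(position, rot=None, vel=150, threshold=None): straight line of the TCP; rot=None keeps the orientation; vel is the mean speed in mm/s. With threshold (N) it stops when the force on the tool has changed by that much, and returns True; else False.
- ctrl.set_joints(angles): joint-space move.
- ctrl.gripper_to(opening, force=None): finger opening in mm; force is the grip in N (None keeps the last); returns when the fingers have stopped.
- ctrl.hold(seconds).
- ctrl.solve_ik(position, orientation): joint angles nearest the present ones, or None.
- sensors.read_state(): the state.
- optics.grab_frame(name): name is "scene" or "top"; returns (picture, depth): 400x640x3 uint8, red, green, blue; 400x640 float32, mm along the optical axis (not along the pixel's ray), 0 where there is no reading.
- optics.camera_params(name): a dict with "mtx" (3x3 intrinsics, pixels), "k1" (the pictures are not rectified: a ray, as slopes to the right and down, at radius r is drawn at 1 + k1 r^2 times it, then the intrinsics apply), "R" (3x3) and "t" (3): a world point X has camera coordinates R X + t. Camera axes: x right, y down, z forward; pixel columns grow to the right and rows downward; lengths in mm; the calibration is good to about 2 mm. A picture is of the moment at which its call begins. camera_params takes no time and is no camera call.
A pose or a line that the arm cannot do raises ctrl.MotionError and nothing moves.
- ctrl.finish_job(): hands the job in; it is judged then, once.
The state is a dict: "t": time; "q": joint angles; "qvel": joint speeds; "tau": joint torques, N m; "eef_pos": TCP position; "eef_rot": TCP orientation; "force": force on the tool from outside, world axes, zero at the start; "wrist_torque": the same for the moment, N m; "grip_width": finger opening in mm; "grasp_force": force on a finger pad.
Only numpy, scipy, OpenCV 4.12 (cv2) and the standard library are available. Lean on these libraries where they do the work, as an engineer would, in place of code of your own. Each camera call takes 0.05 s, during which the arm holds its last target. There are 200 camera calls.

## Working session

There is one attempt and no reset: what is moved stays moved. The work goes in short steps, each a Python script; the robot and the scene stay as the last script left them, time stands still between calls to the robot, and variables do not carry over. Pictures are saved under pics/ and viewed, at most 14 in all, crops included, and the job is handed in when it is done.

```bash
mkdir -p pics; cat > h.py <<'E'
import numpy as np, cv2
from plant import ctrl, sensors, optics
def snap(n,f):
    im,d=optics.grab_frame(n); cv2.imwrite(f'pics/{f}.png',im[:,:,::-1]); np.savez(f'pics/{f}.npz',im=im,d=d); return im,d
def ray(n,uv):
    p=optics.camera_params(n); K=np.array(p['mtx']);R=np.array(p['R']);t=np.array(p['t'])
    uv=np.atleast_2d(np.array(uv,float)).reshape(-1,2)
    s=cv2.undistortPoints(uv.reshape(-1,1,2),K,np.array([p['k1'],0,0,0,0.])).reshape(-1,2)
    return -R.T@t,(np.c_[s,np.ones(len(s))])@R
def onplane(n,uv,z):
    c,d=ray(n,uv); return c+d*((z-c[2])/d[:,2])[:,None]
def cloud(n,d):
    v,u=np.mgrid[0:400,0:640]; c,r=ray(n,np.c_[u.ravel(),v.ravel()])
    return (c+r*d.ravel()[:,None]).reshape(400,640,3)
E
python3 - <<'E'
from h import *
for n in('top','scene'):
    im,d=snap(n,n+'0'); p=optics.camera_params(n); print(n,np.round(p['mtx'],1).tolist(),p['k1'],np.round(-np.array(p['R']).T@p['t']),(d>0).mean())
E
```

```text
top [[474.4, 0.0, 317.9], [0.0, 474.4, 202.1], [0.0, 0.0, 1.0]] -0.11031607664041386 [ 384.   -7. 1086.] 0.99594140625
scene [[361.6, 0.0, 317.4], [0.0, 361.6, 202.0], [0.0, 0.0, 1.0]] -0.0031018718733381665 [1048. -155.  535.] 0.9959609375
```

View pics/top0.png

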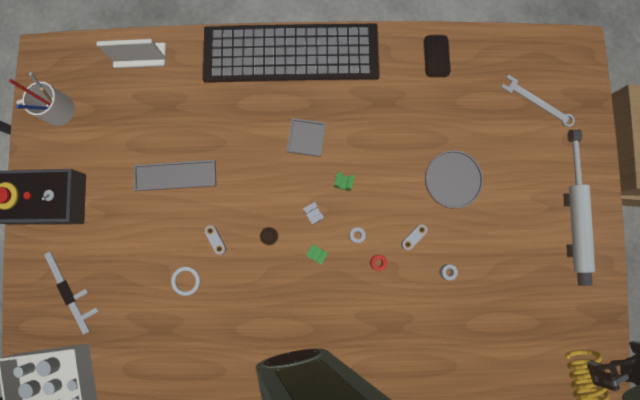

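View pics/scene0.png

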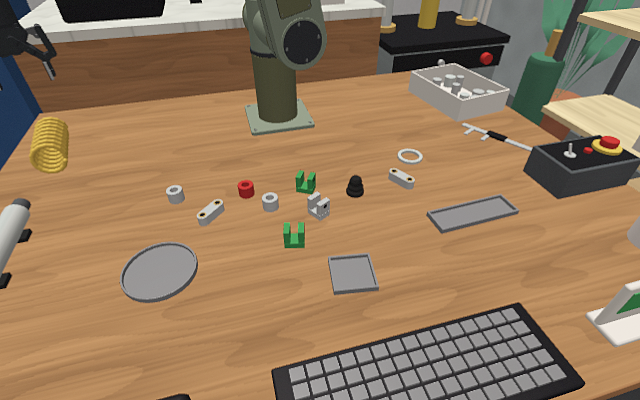

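Top view candidates:
- **Bushes:** grey rings at (358,235) and (450,272) fit. The red ring at (379,262) is a decoy.
- **Clevis:** the grey fork at (314,212) fits. The green forks at (344,182) and (317,254) are decoys.
- **Links:** bars at (215,240) and (415,237).
- **Trays:** dish at (453,180), long tray at (175,175), square tray at (306,138).

Next I'll measure these and confirm them in one enlarged crop.

```bash
python3 - <<'E'
from h import *
z=np.load('pics/top0.npz'); im,d=z['im'],z['d']; P=cloud('top',d)
cv2.imwrite('pics/crop0.png',cv2.resize(im[120:300,200:465,::-1],None,fx=3,fy=3,interpolation=cv2.INTER_CUBIC))
print('noise',P[300:320,200:240,2].mean(),P[300:320,200:240,2].std())
hsv=cv2.cvtColor(im,cv2.COLOR_RGB2HSV); sat=hsv[...,1]
m=((sat<75)&(hsv[...,2]>60)).astype(np.uint8); m[:, :100]=0;m[:,500:]=0;m[:100]=0;m[330:]=0
n,l,s,c=cv2.connectedComponentsWithStats(m)
for i in range(1,n):
    if s[i,4]<40: continue
    q=(l==i); Z=P[...,2][q]
    top=np.percentile(Z,80)
    pts=np.argwhere(q)[:,::-1]
    u=c[i]
    zz= 12 if s[i,4]>900 else top
    ct,_=cv2.findContours(q.astype(np.uint8),cv2.RETR_EXTERNAL,cv2.CHAIN_APPROX_NONE)
    w=onplane('top',ct[0].reshape(-1,2),zz)[:,:2].astype(np.float32)
    r=cv2.minAreaRect(w); bx=cv2.boxPoints(r); e=max(bx[1]-bx[0],bx[2]-bx[1],key=np.linalg.norm)
    print(u.round(),s[i,4],'ztop',round(top,1),np.round(r[0],1),np.round(r[1],1),'ang long',round(np.degrees(np.arctan2(e[1],e[0])),1),'circ',np.round(cv2.minEnclosingCircle(w)[0],1))
# high points for clevis
q=(P[...,2]>34); q[:200]=0; q[225:]=0; q[:,300:]=q[:,300:]; q[:,:300]=0;q[:,330:]=0
w=P[q][:,:2].astype(np.float32); print('clevis top',len(w),w.mean(0),cv2.minAreaRect(w))
E
```

```text
noise 4.98211297689873 76.6883760318824
[306. 137.] 1205 ztop 8.0 [653.   14.3] [81.1 81.7] ang long -8.9 circ [653.3  14.1]
[454. 179.] 2651 ztop 6.3 [ 551.3 -326.7] [135.2 133.6] ang long 89.1 circ [ 550.4 -327.2]
[174. 175.] 2152 ztop 8.0 [568.5 320.1] [ 61.9 192.5] ang long -87.4 circ [567.4 320.9]
[313. 213.] 285 ztop 44.2 [473.3  -0.6] [43.4 32.7] ang long 29.3 circ [ 4.729e+02 -4.000e-01]
[215. 239.] 309 ztop 23.2 [418.2 221.6] [72.  28.2] ang long 26.9 circ [417.9 222.1]
[414. 237.] 295 ztop 23.2 [ 417.7 -227.2] [25.4 72.5] ang long -46.7 circ [ 418.  -226.9]
[357. 235.] 189 ztop 30.4 [424.  -98.1] [34.5 36.3] ang long -46.1 circ [423.8 -97.8]
[449. 272.] 223 ztop 30.6 [ 337.5 -300.4] [38.6 35.6] ang long 88.1 circ [ 338.5 -300.4]
[185. 281.] 386 ztop 9.6 [326.  292.5] [65.5 64.7] ang long 0.2 circ [325.2 292.3]
clevis top 158 [4.7291855e+02 3.8114712e-01] ((473.1908264160156, 0.46164894104003906), (40.2574462890625, 29.664775848388672), 28.617074966430664)
```

View pics/crop0.png

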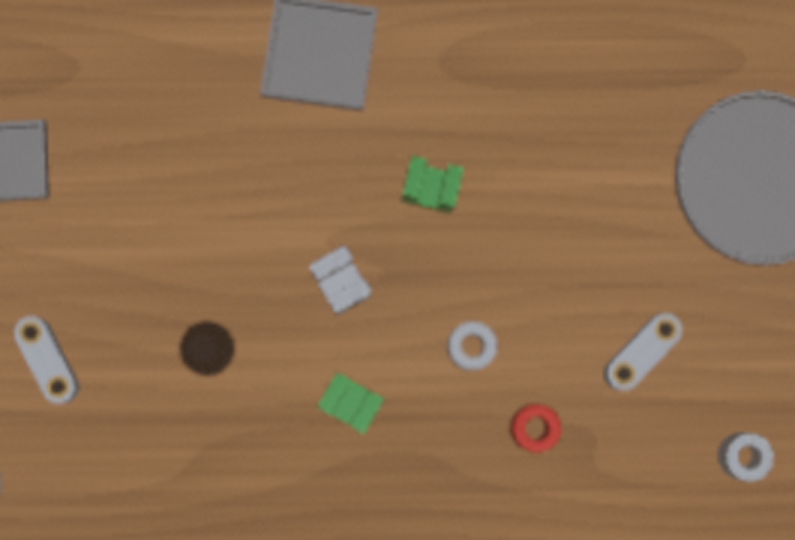

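The crop confirms it: grey rings at crop (472,346) and (749,456), the grey fork at (340,278), and links at (45,360) and (645,352). The red ring (537,428) and green forks (432,183) and (350,402) stay put. I'll pick the first bush now.

```bash
cat >> h.py <<'E'
def rot(deg):
    a=np.radians(deg); y=np.array([np.cos(a),np.sin(a),0]); z=np.array([0,0,-1.]); return np.c_[np.cross(y,z),y,z]
def best(pos,deg):
    c=[]
    for k in(0,180):
        q=ctrl.solve_ik(pos,rot(deg+k))
        if q is not None: c.append((abs(q[5]),k))
    return rot(deg+min(c)[1])
def st(m):
    s=sensors.read_state(); print(m,'t%.1f'%s['t'],np.round(s['eef_pos'],1),'w%.1f'%s['grip_width'],'gf%.0f'%s['grasp_force'],np.round(s['force'],1)); return s
SAFE=150
def pick(xy,deg,ztcp,op,shut):
    p=[*xy,SAFE]; R=best(p,deg); ctrl.gripper_to(op); ctrl.move_ptp(p,R)
    ctrl.move_l([*xy,ztcp+30],vel=200); hit=ctrl.move_l([*xy,ztcp],vel=60,threshold=15)
    ctrl.gripper_to(shut,force=45); st(f'gripped hit={hit}')
    ctrl.move_l([*xy,SAFE],vel=200); return st('lifted')
def place(xy,deg,ztcp,op):
    p=[*xy,SAFE]; R=best(p,deg); ctrl.move_ptp(p,R)
    ctrl.move_l([*xy,ztcp+12],vel=200); hit=ctrl.move_l([*xy,ztcp-3],vel=25,threshold=6)
    st(f'down hit={hit}'); ctrl.gripper_to(op); ctrl.move_l([*xy,SAFE],vel=200); st('released')
E
python3 - <<'E'
from h import *
print('tips',ctrl.tcp_to_tips)
# bush_2 first; grasp point at z=17 -> tcp 23
pick([338.5,-300.4],90,24,60,25)
print('tips',ctrl.tcp_to_tips)
E
```

```text
tips 25.0
gripped hit=False t3.3 [ 338.9 -300.9   24.6] w35.1 gf45 [-0.5  0.1  3.6]
lifted t4.1 [ 337.7 -299.4  148.8] w34.7 gf45 [-0.7  1.5 -1.6]
tips 25.0
```

```bash
python3 - <<'E'
from h import *
place([525.5,-327],90,28.6,48)
pick([424,-98],125,25,56,25)
place([575.5,-327],90,29,48)
snap('top','top1')
E
python3 - <<'E'
import cv2
a=cv2.imread('pics/top1.png'); cv2.imwrite('pics/crop1.png',cv2.resize(a[120:310,270:500],None,fx=3,fy=3,interpolation=cv2.INTER_CUBIC))
E
```

```text
down hit=True t6.1 [ 525.8 -327.1   28.6] w35.1 gf45 [-1.   0.3  4.2]
released t7.1 [ 524.7 -326.4  148.8] w47.9 gf0 [-0.6 -0.5 -0.6]
gripped hit=False t9.9 [424.4 -98.1  25.5] w35.2 gf45 [-1.2  0.6  3.8]
lifted t10.7 [423.  -97.6 148.9] w34.8 gf45 [-0.9  0.6 -2.6]
down hit=True t13.0 [ 575.8 -327.3   29.7] w35.0 gf45 [-0.2 -0.   3.6]
released t14.0 [ 574.7 -326.4  148.7] w47.8 gf0 [ 0.2 -0.3 -0.4]
```

View pics/crop1.png

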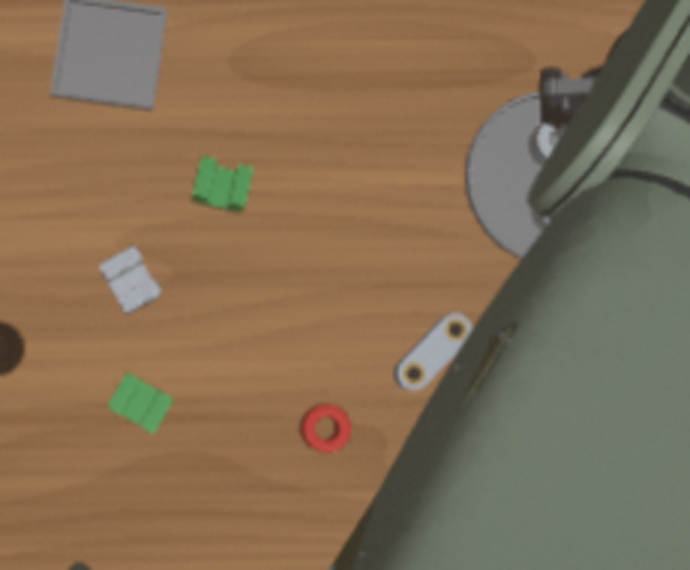

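The red ring is undisturbed at crop (326,428), and the arm hides the dish, so I'll check that later. Next are the links, gripped high so the fingertips clear the narrow tray's rim.

```bash
python3 - <<'E'
from h import *
s=pick([417.7,-227.2],43.3,36,60,12)
if s['grip_width']>18:
    place([570,276.5],2.6,40.3,32)
snap('top','top2')
E
python3 - <<'E'
import cv2
a=cv2.imread('pics/top2.png'); cv2.imwrite('pics/crop2.png',cv2.resize(a[120:310,100:360],None,fx=3,fy=3,interpolation=cv2.INTER_CUBIC))
E
```

```text
gripped hit=False t18.0 [ 418.2 -227.6   36.5] w22.5 gf45 [-0.2 -0.1  3. ]
lifted t18.7 [ 416.8 -226.4  148.8] w22.5 gf45 [ 0.1 -0.1 -2.9]
down hit=True t21.8 [570.4 276.7  40.6] w23.0 gf45 [ 0.6 -0.7  3.5]
released t22.7 [569.1 276.2 148.8] w31.9 gf0 [ 0.3  0.1 -0.9]
```

View pics/crop2.png

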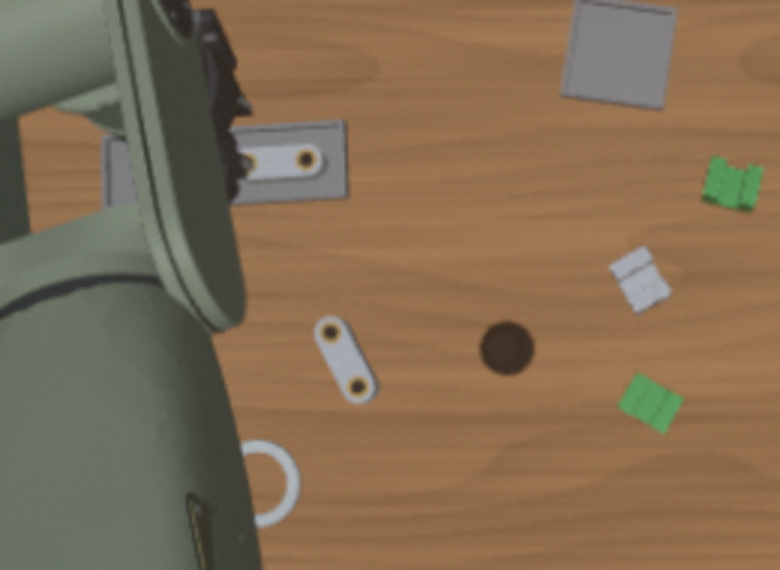

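The link lies flat and lengthwise in the tray: its right-end eye is at crop (306,159), with the tray end at 346. Next are link_1, then the clevis.

```bash
python3 - <<'E'
from h import *
e=onplane('top',[[210,230.7],[219.3,249]],22); c=e.mean(0)[:2]; v=(e[0]-e[1])[:2]; print(c,np.degrees(np.arctan2(v[1],v[0])))
c=(c+[418.2,221.6])/2
s=pick(c,116.9,36,50,12)
if s['grip_width']>18:
    place([566,364.5],2.6,40.3,32)
    s=pick([473.1,0.2],29,38,60,25)
    if s['grip_width']>30: place([653.2,14.2],-8.9,42.3,50)
ctrl.move_l([500,14,250],vel=200); ctrl.set_joints([-1.393,0.207,1.542,0,1.393,-0.15])
snap('top','top3'); snap('scene','scene3'); st('end')
E
python3 - <<'E'
import cv2
a=cv2.imread('pics/top3.png'); cv2.imwrite('pics/crop3.png',cv2.resize(a[105:305,120:500],None,fx=2.1,fy=2.1,interpolation=cv2.INTER_CUBIC))
a=cv2.imread('pics/scene3.png'); cv2.imwrite('pics/crop4.png',cv2.resize(a[140:310,110:530],None,fx=1.9,fy=1.9,interpolation=cv2.INTER_CUBIC))
E
```

```text
[417.11208004 221.95427876] 27.306048302616702
gripped hit=False t25.7 [418.3 222.   36.6] w22.7 gf45 [-0.2  0.4  2.4]
lifted t26.4 [416.5 221.4 148.8] w22.5 gf45 [-0.5  0.6 -2.6]
down hit=True t28.5 [566.4 364.7  40.6] w22.2 gf45 [0.4 0.3 3.2]
released t29.5 [565.2 364.1 148.8] w32.2 gf0 [-0.1 -0.9 -0.9]
gripped hit=False t32.8 [4.738e+02 1.000e-01 3.860e+01] w39.3 gf46 [ 1.2 -0.7  1.1]
lifted t33.5 [4.719e+02 4.000e-01 1.488e+02] w39.3 gf46 [-1.2  0.6 -2.9]
down hit=True t35.4 [653.9  14.2  42.6] w39.7 gf47 [ 0.3 -0.3  3.4]
released t36.3 [652.3  14.3 148.9] w50.4 gf0 [-0.5 -0.8 -0.4]
end t39.8 [ 186.3 -543.7  255.9] w50.1 gf0 [ 0.8 -0.7 -0. ]
```

View pics/crop3.png

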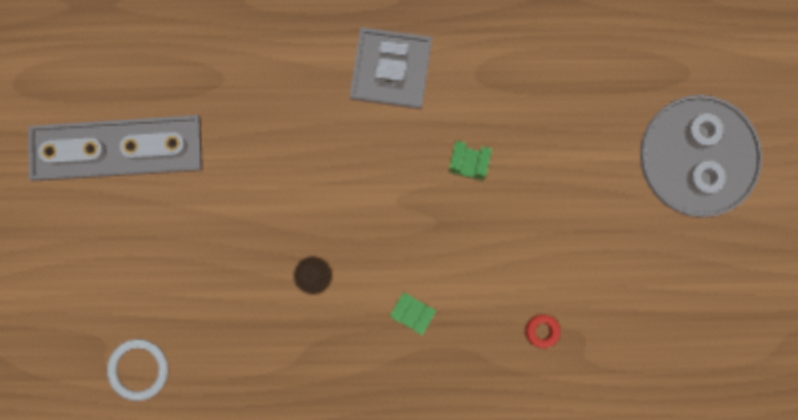

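View pics/crop4.png

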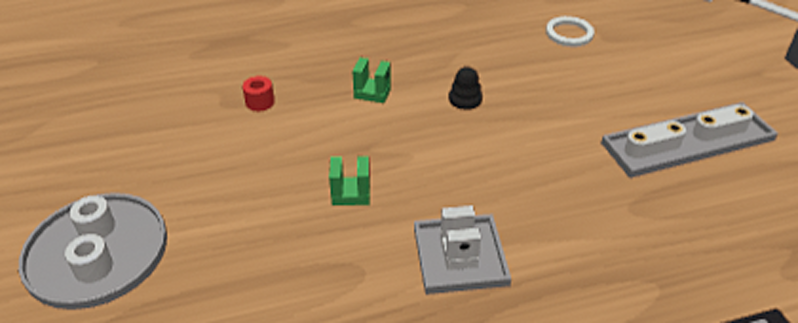

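The two views show both bushes upright in the dish at crop (707,129) and (709,177). Both links lie flat in the long tray at (69,150) and (152,145), and the clevis stands prongs up in the square tray at (391,65). The bump stop, lock ring and look-alikes haven't moved.

```bash
python3 -c "
from h import *
print(ctrl.finish_job())"
```

```text
the job is handed in; nothing more can be done
None
```

Job done and handed in at about 40 s of the 125 s limit: both bushes stand in the round dish, both links lie flat and lengthwise in the long tray, the clevis stands prongs up in the square tray, and nothing else was moved.

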